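Gauge a conveyor wear strip and mark the worn side

TASK

One of the two white wear strips from the bottling conveyor is worn: its groove is 13 mm deep instead of 7 mm. Take the sprung depth gauge from its stand and press it square across the groove of either strip until its probe is in the groove and its base sits flat on the strip; hold it down on the strip steadily with about 20 N for a second (never over 30 N), read the depth, and leave the gauge standing so. Only then slide the marker fully to the end of its track on the side of the worn strip; leave the bottles, cup and wrench alone.

Things in the scene. Friction and masses are not known exactly. Their poses are not given: they have to be found in the camera images.
- strip_a: first fixed white wear strip 160 x 70 mm on an aluminium block 180 x 84 mm, at the left (+y) or right of the bench; yaw within 0.2. Origin: centre of the block's underside (up to 6 mm below the bench top); z up; x along the groove. Top face flat at z = 46 mm; groove square-edged, 6 mm wide, open-ended, along x at y = 0, 7 mm deep in one strip, 13 mm in the other (not told which).
- strip_b: second fixed white wear strip 160 x 70 mm on an aluminium block 180 x 84 mm, at the left (+y) or right of the bench; yaw within 0.2. Origin: centre of the block's underside (up to 6 mm below the bench top); z up; x along the groove. Top face flat at z = 46 mm; groove square-edged, 6 mm wide, open-ended, along x at y = 0, 7 mm deep in one strip, 13 mm in the other (not told which).
- gauge: loose depth gauge, 0.5 kg +-10 %: steel base 24 x 56 x 10 mm (x, y, z), on it an upright square steel barrel 22 x 22 mm, z = 10 to 93 mm. Origin: centre of the base's flat underside; z up the barrel; the base's long side (y) goes across the groove. Both x faces: tick scale (4 mm a tick) with a pointer that rises with the probe. Grip the barrel's y faces above z = 45 mm.
- probe (a joint): travel of the sprung probe into the gauge, m: 0 = out (tip 18 mm below the base), 0.018 = tip level with the base. Light spring: 1.5 N to start, 2 N at 5 mm, 2.6 N at 11 mm, 3.3 N at 18 mm, so once seated the gauge stays flat by its own weight. Base flat: travel = 18 mm - groove depth: 11 mm on the good strip, 5 mm on the worn, 18 mm if the tip is on the top face, out of the groove.
- probe_tip (a point): the rounded tip of the steel probe, 4.4 mm in diameter, on the gauge's own z axis, 18 mm below the base when the probe is out.
- stand: the gauge's fixed grey stand: foot 60 x 80 x 8 mm, two cheeks 40 mm (x) x 15 mm (y) at y = 18 to 33 mm either side, top at z = 45 mm. Origin: centre of the underside. The gauge starts across both cheeks, its underside at z = 45 mm, long side along the stand's y, the probe hanging free between the cheeks. Yaw within 0.5.
- marker (a joint): position of the slide marker along its track in m: 0 = the end at the right (robot's right, -y), 0.12 = the end at the left (+y). It starts near the middle, needs about 1.5 N to move and stays where it is left.
- marker_top (a point): centre of the top of the black marker grip, 28 mm (x) x 20 mm (y) x 40 mm high, 54 mm above the bench; it slides along y of its point frame on an aluminium track 40 x 170 x 14 mm fixed on the bench.
- bottle_near: bystander: capped green bottle, 64 mm across, 190 mm high, standing; origin at the centre of its underside.
- bottle_far: bystander: a second bottle like it.
- cup: bystander: white tasting cup, 70 mm across, 60 mm high; origin at the centre of its underside.
- wrench: bystander: steel wrench 180 mm long lying on the bench; origin at the middle of its underside.
Things that resemble listed ones, but are neither listed nor needed, are in the scene too. Leave any green look-alike of the part that bears marker alone.

How it is judged:
By the outcome, as a careful person would: the job done as asked, in the order asked, and still so for the second after the job is handed in, with the robot touching nothing.
It also fails if it takes over 64 s, if anything falls off the work surface, if the arm or the gripper's body presses on something with over 40 N, if the wrist force passes 120 N, or if a joint passes its speed limit or range.

ROBOT

A 6-joint arm with a two-finger parallel gripper is mounted at the origin on the work surface. World frame = base frame: x ahead of the robot, y to its left, z up, the work surface at z = 0. Lengths are in m, angles in degrees, forces in N, time in s.
With the tool pointing down it reaches from about 0.35 to 0.875 m from the base axis. Payload 4.2 kg.
Tool frame: the origin (TCP) lies midway between the tips of the shut fingers; the grasp point (between the pads) lies 19 mm behind it; z points along the fingers, y is the direction in which the jaws open and shut (so a half turn about z gives the same grasp; the last joint's range is limited). The gripper opens to 87 mm and grips with 3 to 60 N. Pads are 19 mm wide; open, the fingers measure 117 mm over their backs; the gripper's body (75 mm by 190 mm) begins 51 mm behind the grasp point.
Start: joints at [84.832, 22.042, 0.453, 0, -68.411, -14.817], TCP at [0.214, 0.587, 0.223] pointing down, gripper open.
Joint ranges: [-179.83, 179.83], [-69.29, 118.12], [-61.27, 80.66], [-181.25, 117.63], [-171.15, -9.14], [-177.46, 177.46]. Speed limits (degrees/s): [159.86, 159.86, 180, 180, 180, 180].

INTERFACE

Orientations are given as a 3x3 rotation matrix whose columns are the frame's x, y, z axes.
In Python, from station import sense, capture, get_calibration, finish_job, spot_in, spot_point gives the robot as it stands.
- The arm moves only by the shell command python3 -m inch 'ROWS'. ROWS is JSON, a list of rows, each an object with "fingers": the finger opening in cm, from 0 to 8.7; "delta_pos": the shift along the tool's x, y, z in cm, a list of three; "spin": the turn about the tool's z in degrees. In form: [{"fingers": fingers, "delta_pos": [dx, dy, dz], "spin": spin}, ...]. A call has 1 to 20 rows; each row is the pose to reach, as a shift and turn from the pose commanded when the call began, along the tool's axes at that moment; what a row does not reach only later rows make up. A row lasts 1/10 s, in which the tool goes at most 50 mm and 8.59 degrees, less where a joint would pass 70% of its speed; a pose out of reach is approached as far as the arm can. A call with a gripper value outside its range is refused whole. The fingers move at their own pace and stop on an object; the grip force is fixed at half the most. Time passes only in rows, so rows that repeat a pose let the fingers close. It gives the time, the measured TCP pose, the force and the opening at its end, in the units of the state.
- sense(): the state, without advancing time (a new reading comes with each control period).
- capture(name): name is "scene" or "top"; returns the picture (384x512x3 uint8, red, green, blue); there is no depth.
- get_calibration(name): a dict with "K" (3x3 intrinsics, pixels), "T" (4x4, takes a point from camera to world coordinates). Camera axes: x right, y up, looking along -z (the intrinsics and any distortion apply to the point x, -y, -z); pixel columns grow to the right and rows downward; lengths in m; the calibration is good to about 2 mm. A picture is of the moment at which its call begins. get_calibration takes no time and is no camera call.
- finish_job(): hands the job in, once; it reports no verdict.
Trained networks look in the newest picture that a camera, given by its name, has taken for a name from the list of things; names that differ only in an ending like _2 or _b are one class to them, and where a whole thing is asked for, a point or a joint stands for the part that bears it (a point fixed in the world has none). Each returns a list of dicts, best first, with "conf" (0 to 1); they miss things now and then, are a little off and sometimes report something else, mostly with a low value. They report only what shows in the picture. A call takes as long as a camera call. They do not tell look-alikes from the thing itself.
- spot_in(camera, target): "extent" ([left, top, right, bottom] as shares, 0 to 1, of the picture: columns of its width, rows of its height, round what is visible of it).
- spot_point(camera, target): "location" ([column, row] as shares, 0 to 1, of the picture: columns of its width, rows of its height: a listed point, or the origin of a listed thing).
The state is a dict: "time_s": time; "joints": joint angles; "joint_velocities": joint speeds; "effort": joint torques, N m; "tcp_pos": TCP position; "ee_rot": TCP orientation; "wrist_force": force on the tool from outside, world axes, zero at the start; "moment": the same for the moment, N m; "gripper_width": opening from 0.0 (shut) to 1.0 (fully open).
Only numpy, scipy, OpenCV 4.12 (cv2) and the standard library are available. Lean on these libraries where they do the work, as an engineer would, in place of code of your own. Each camera call takes 0.05 s, during which the arm holds its last target.

## Working session

There is one attempt and no reset: what is moved stays moved. The work goes in short steps, Python scripts to look and compute and a shell command to move; the robot and the scene stay as the last step left them, time stands still between calls to the robot, and variables do not carry over. Pictures are saved under pics/ and viewed, and the job is handed in when it is done.

```bash
mkdir -p pics; ls
python3 - <<'E'
from station import *
import cv2,numpy as np
for n in ("scene","top"):
    im=capture(n); cv2.imwrite(f"pics/{n}0.png",cv2.cvtColor(im,cv2.COLOR_RGB2BGR))
    c=get_calibration(n); print(n,{k:np.round(v,4).tolist() if not isinstance(v,str) else v for k,v in c.items()})
s=sense(); print(s)
E
```

```text
pics
scene {'K': [[356.01, 0.0, 259.9493], [0.0, 356.01, 192.6975], [0.0, 0.0, 1.0]], 'T': [[-0.3069, -0.6235, 0.7191, 1.335], [0.9518, -0.2001, 0.2326, 0.2514], [-0.0011, 0.7558, 0.6548, 0.7708], [0.0, 0.0, 0.0, 1.0]]}
top {'K': [[479.4412, 0.0, 256.9299], [0.0, 479.4412, 186.8401], [0.0, 0.0, 1.0]], 'T': [[0.0292, 0.9852, -0.1688, 0.3331], [-0.9994, 0.0258, -0.022, -0.0139], [-0.0173, 0.1693, 0.9854, 1.4226], [0.0, 0.0, 0.0, 1.0]]}
{'time_s': 0.1, 'joints': array([ 8.48316753e+01,  2.20888966e+01,  3.87392887e-01, -2.58856420e-02,
       -6.84093593e+01, -1.48177402e+01]), 'joint_velocities': array([ 0.00717498, -0.16511859,  0.18207038,  0.06661182,  0.02888196,
        0.02385254]), 'effort': array([-4.62115768e-04, -3.91688812e+01,  1.87934822e+01,  4.23193216e+00,
        1.34449918e-02, -7.00428745e-05]), 'tcp_pos': array([0.21340566, 0.58687403, 0.22153925]), 'ee_rot': array([[ 9.39718830e-01, -3.41947612e-01, -5.92681205e-04],
       [-3.41948114e-01, -9.39716935e-01, -1.88917868e-03],
       [ 8.90475738e-05,  1.97796300e-03, -9.99998040e-01]]), 'wrist_force': array([-0.16985107,  0.57644587,  0.1298344 ]), 'moment': array([-0.00329722,  0.05510179,  0.01979122]), 'gripper_width': 1.0003679783573156}
```

View pics/scene0.png

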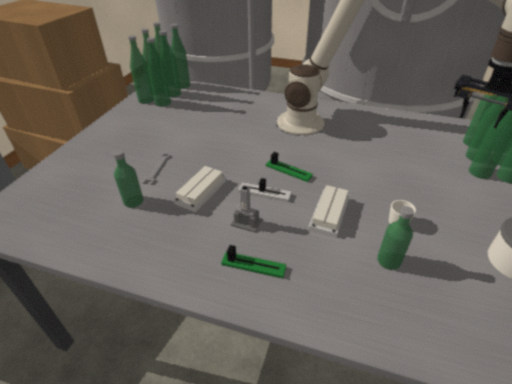

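View pics/top0.png

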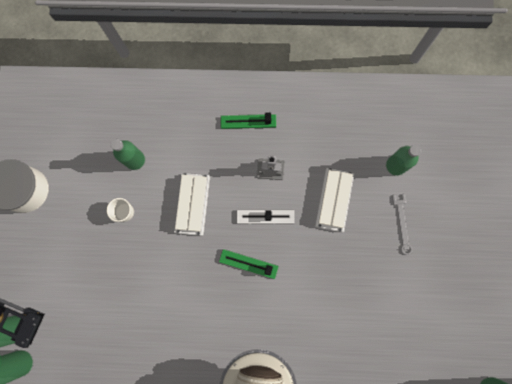

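The scene view shows the gauge on its stand at about (247,210), the aluminium marker track at (265,190), and the strips at (201,187) and (329,209). In the top view the strips are at (192,204), which is +y, and (335,200). The gauge is at (271,165) and the real track at (265,216). The green tracks are look-alikes.

```bash
cat > h.py <<'E'
import numpy as np,cv2
from station import *
def cal(n):
    c=get_calibration(n);return np.array(c["K"]),np.array(c["T"]),c
def proj(n,P):
    K,T,_=cal(n);P=np.atleast_2d(P);q=(P-T[:3,3])@T[:3,:3]
    q=q*[1,-1,-1];u=q@K.T;return u[:,:2]/u[:,2:]
def back(n,uv,z):
    K,T,_=cal(n);uv=np.atleast_2d(uv);r=np.c_[uv,np.ones(len(uv))]@np.linalg.inv(K).T
    d=(r*[1,-1,-1])@T[:3,:3].T;o=T[:3,3];t=(z-o[2])/d[:,2];return o+d*t[:,None]
def tri(uvs):
    A=[];b=[]
    for n,uv in uvs.items():
        K,T,_=cal(n);d=T[:3,:3]@(np.linalg.inv(K)@[*uv,1]*[1,-1,-1]);d/=np.linalg.norm(d)
        M=np.eye(3)-np.outer(d,d);A.append(M);b.append(M@T[:3,3])
    return np.linalg.lstsq(np.vstack(A),np.hstack(b),rcond=None)[0]
S=np.array([512,384])
E
python3 - <<'E'
from h import *
print(get_calibration("top").keys())
for t in ("strip_a","gauge","probe_tip","stand","marker_top"):
    for n in ("scene","top"):
        for r in spot_point(n,t)[:4]: print(t,n,round(r["conf"],2),np.round(np.array(r["location"])*S,1))
for n,x,y,w in (("scene",150,120,220),("top",160,90,210)):
    im=cv2.imread(f"pics/{n}0.png")[y:y+155,x:x+w]; cv2.imwrite(f"pics/{n}0z.png",cv2.resize(im,None,fx=3.6,fy=3.6,interpolation=cv2.INTER_CUBIC))
E
```

```text
dict_keys(['K', 'T'])
strip_a scene 0.97 [203.1 196. ]
strip_a scene 0.58 [329.3 211.1]
strip_a top 0.65 [193.3 204. ]
strip_a top 0.64 [333.9 198.9]
strip_a top 0.55 [267.5 170.3]
gauge scene 0.59 [246.5 210.3]
gauge top 0.54 [273.6 165.8]
stand scene 0.97 [245.9 222.3]
stand scene 0.54 [158.5 170.3]
stand scene 0.37 [329.7 214.6]
stand scene 0.24 [262.9 178.7]
stand top 0.85 [267.7 174.1]
marker_top scene 0.54 [276.8 153.8]
marker_top scene 0.44 [230.5 248.8]
marker_top scene 0.41 [263.  180.9]
marker_top top 0.6 [266.2 113.9]
marker_top top 0.54 [267.9 269.2]
marker_top top 0.48 [266.5 214. ]
```

View pics/scene0z.png

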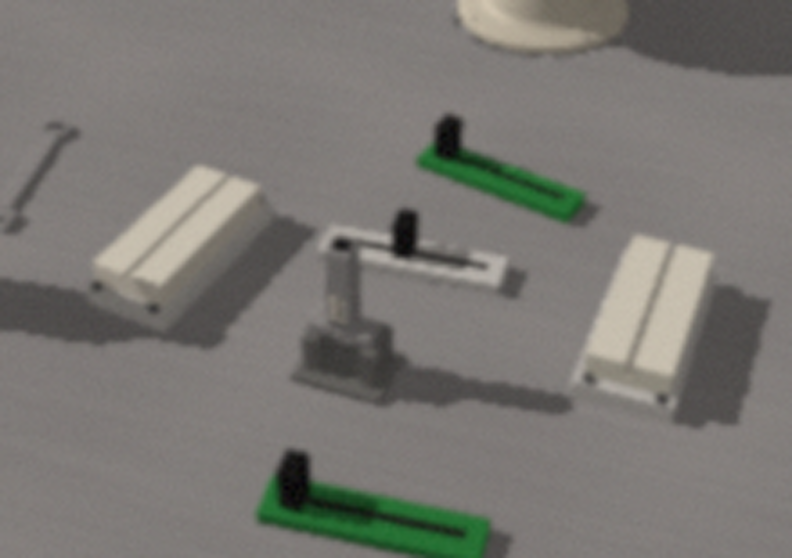

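View pics/top0z.png

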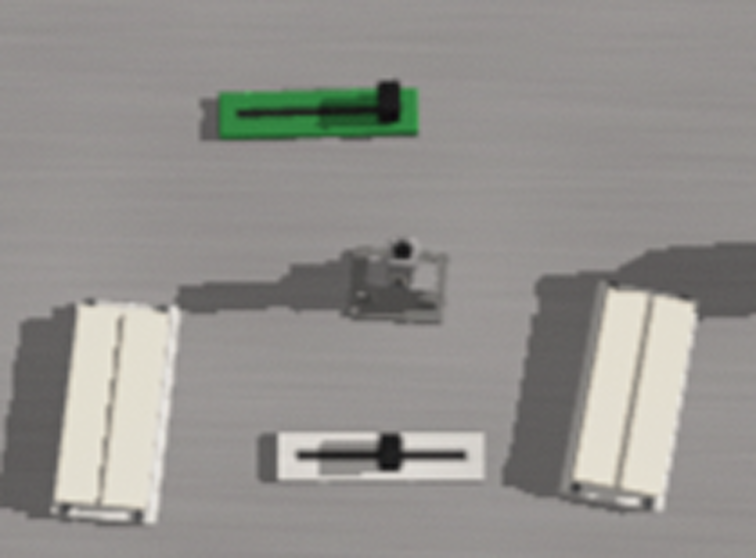

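Run:
```python
from h import *
# groove lines, top camera: dark-minimum per row
g=cv2.cvtColor(cv2.imread("pics/top0.png"),cv2.COLOR_BGR2GRAY).astype(float)
def zt(x,y): return np.array([x,y])/3.6+[160,90]
for nm,a,b in (("L",(122,315),(99,495)),("R",(652,298),(622,485))):
    a,b=zt(*a),zt(*b); P=[]
    for r in range(int(a[1])+2,int(b[1])-1):
        c=a[0]+(r-a[1])*(b[0]-a[0])/(b[1]-a[1]); cs=np.arange(int(c)-4,int(c)+6)
        v=g[r,cs]; w=np.clip(np.median(v)-8-v,0,None); w[abs(cs-c)>3]=0
        if w.sum()>5: P.append(((w*cs).sum()/w.sum()+0.0,r))
    P=np.array(P); W=back("top",P,0.042); 
    k=np.polyfit(W[:,0],W[:,1],1); print(nm,len(P),"y=%.4f*x%+.4f"%tuple(k),"yaw",np.degrees(np.arctan(k[0])),"res",np.std(W[:,1]-np.polyval(k,W[:,0])), W[[0,-1],:2].round(3).tolist())
for n,t in (("strip","L"),):pass
print("strips", back("top",[[193.3,204],[333.9,198.9]],0).round(3).tolist(), back("scene",[[203.1,196],[329.3,211.1]],0).round(3).tolist())
print("stand",back("top",[267.7,174.1],0).round(3),back("scene",[245.9,222.3],0).round(3))
print("gauge",tri({"top":(273.6,165.8),"scene":(246.5,210.3)}).round(3))
print("marker",tri({"top":(266.5,214),"scene":(263,180.9)}).round(3),back("top",[266.5,214],.054))
for n,x,y,w,h in (("scene",222,172,50,60),("top",245,145,50,42)):
    im=cv2.imread(f"pics/{n}0.png")[y:y+h,x:x+w]; cv2.imwrite(f"pics/{n}0y.png",cv2.resize(im,None,fx=9,fy=9,interpolation=cv2.INTER_CUBIC))
a=cv2.imread("pics/scene0y.png");b=cv2.imread("pics/top0y.png");b=cv2.copyMakeBorder(b,0,a.shape[0]-b.shape[0],0,0,0)
cv2.imwrite("pics/y0.png",np.hstack([cv2.resize(a,(340,408)),cv2.resize(b,(450,408*540//540))])[:590,:800])
```

```text
L 47 y=-0.0669*x+0.2442 yaw -3.8247651446595134 res 0.00042778243631413877 [[0.588, 0.205], [0.452, 0.213]]
R 49 y=-0.1757*x-0.1177 yaw -9.964040098191823 res 0.00020364588018480868 [[0.614, -0.225], [0.473, -0.201]]
strips [[0.52, 0.207, 0.0], [0.546, -0.213, 0.0]] [[0.561, -0.194, 0.0], [0.506, 0.21, -0.0]]
stand [[ 0.617 -0.014  0.   ]] [[ 0.631 -0.021  0.   ]]
gauge [ 0.63  -0.024  0.049]
marker [ 0.489 -0.013  0.053] [[ 0.48920577 -0.01318499  0.054     ]]
```

Run:
```python
import cv2
print(cv2.imread("pics/scene0y.png").shape,cv2.imread("pics/top0y.png").shape)
```

```text
(540, 450, 3) (378, 450, 3)
```

View pics/scene0y.png

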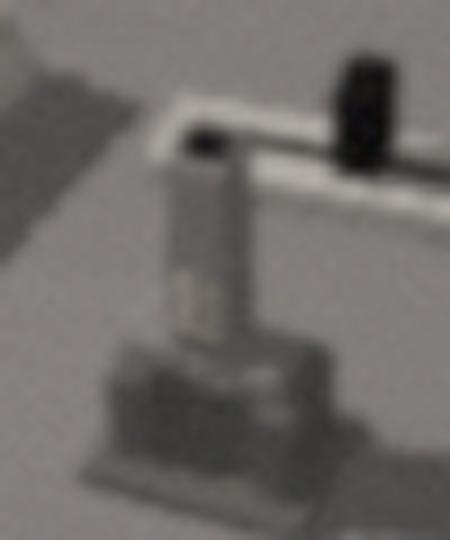

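View pics/top0y.png

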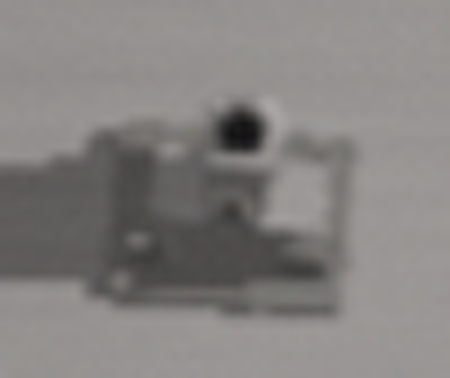

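Run:
```python
from h import *
b=(272.,159.4); s=(244.8,188.2)
print("barrel top",tri({"top":b,"scene":s}).round(4), back("top",b,.138).round(4), back("scene",s,.138).round(4))
def box(x,y,yaw,lx,ly,z):
    c,sn=np.cos(yaw),np.sin(yaw); 
    return np.array([[x+c*a*lx/2-sn*q*ly/2,y+sn*a*lx/2+c*q*ly/2,z] for a,q in((1,1),(1,-1),(-1,-1),(-1,1))])
x,y=back("top",b,.138)[0,:2]
outs=[]
for yawd in (-6,-2):
  for n,ox,oy,w,h in (("scene",222,172,50,60),("top",245,145,50,42)):
    im=cv2.resize(cv2.imread(f"pics/{n}0.png")[oy:oy+h,ox:ox+w],None,fx=8,fy=8,interpolation=cv2.INTER_CUBIC)
    ya=np.radians(yawd)
    for (lx,ly,z,col) in ((.06,.08,0.008,(0,0,255)),(.022,.022,.138,(0,255,0)),(.024,.056,.055,(255,255,0)),(.04,.066,.045,(255,0,255))):
        p=(proj(n,box(x,y,ya,lx,ly,z))-[ox,oy]+.5)*8
        cv2.polylines(im,[p.astype(int)],True,col,1)
    outs.append(cv2.copyMakeBorder(im,0,480-im.shape[0],0,0,cv2.BORDER_CONSTANT))
cv2.imwrite("pics/ov0.png",cv2.resize(np.vstack([np.hstack(outs[:2]),np.hstack(outs[2:])]),(500,600)))
cv2.imwrite("pics/ov0.png",np.hstack(outs[:2])); cv2.imwrite("pics/ov1.png",np.hstack(outs[2:]))
```

```text
barrel top [ 0.6309 -0.0226  0.134 ] [[ 0.6306 -0.0244  0.138 ]] [[ 0.6349 -0.019   0.138 ]]
```

View pics/ov0.png

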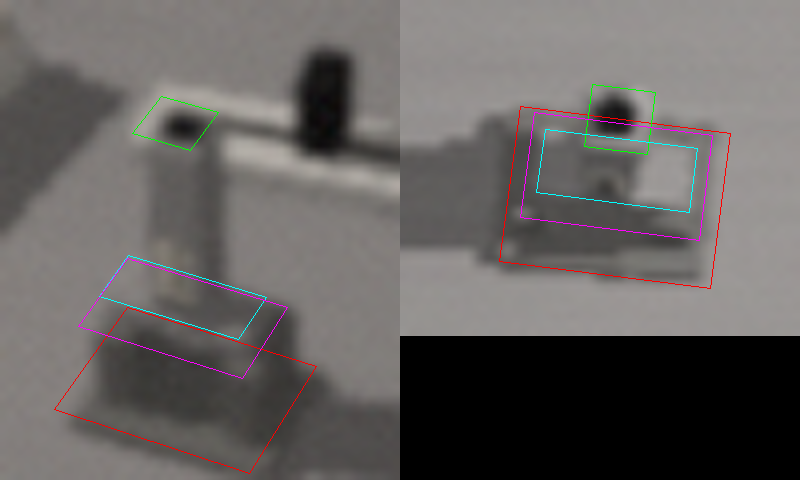

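View pics/ov1.png

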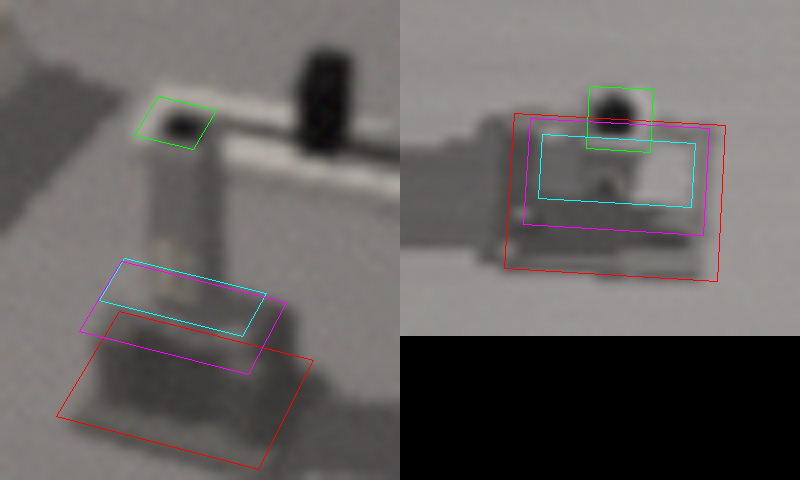

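```bash
cat >> h.py <<'E'
def delta(target,yawdeg=None):
    s=sense();R=np.array(s["ee_rot"]);d=R.T@(np.array(target)-s["tcp_pos"])*100
    cur=np.degrees(np.arctan2(R[1,0],R[0,0]))
    print("t",round(s["time_s"],2),"tcp",np.round(s["tcp_pos"],4),"yaw",round(cur,2),"F",np.round(s["wrist_force"],2),"w",round(s["gripper_width"]*87,1))
    print("delta cm",np.round(d,2),"spin",None if yawdeg is None else round(cur-yawdeg,2), "Rz",R[:,2].round(3))
E
python3 - <<'E'
from h import *
delta([.6325,-.021,.21],-2)
E
```

```text
t 0.6 tcp [0.2136 0.5873 0.2226] yaw -19.98 F [-0.24  0.25 -0.54] w 86.9
delta cm [60.16 42.85  1.26] spin -17.98 Rz [ 0.  0. -1.]
```

```bash
python3 -m inch '[{"fingers":8.7,"delta_pos":[30,21.4,0],"spin":-9},{"fingers":8.7,"delta_pos":[30,21.4,0],"spin":-9},{"fingers":8.7,"delta_pos":[30,21.4,0],"spin":-9},{"fingers":8.7,"delta_pos":[30,21.4,0],"spin":-9},{"fingers":8.7,"delta_pos":[30,21.4,0],"spin":-9},{"fingers":8.7,"delta_pos":[30,21.4,0],"spin":-9},{"fingers":8.7,"delta_pos":[60.2,42.8,1.3],"spin":-18},{"fingers":8.7,"delta_pos":[60.2,42.8,1.3],"spin":-18},{"fingers":8.7,"delta_pos":[60.2,42.8,1.3],"spin":-18},{"fingers":8.7,"delta_pos":[60.2,42.8,1.3],"spin":-18},{"fingers":8.7,"delta_pos":[60.2,42.8,1.3],"spin":-18},{"fingers":8.7,"delta_pos":[60.2,42.8,1.3],"spin":-18},{"fingers":8.7,"delta_pos":[60.2,42.8,1.3],"spin":-18},{"fingers":8.7,"delta_pos":[60.2,42.8,1.3],"spin":-18},{"fingers":8.7,"delta_pos":[60.2,42.8,1.3],"spin":-18},{"fingers":8.7,"delta_pos":[60.2,42.8,1.3],"spin":-18},{"fingers":8.7,"delta_pos":[60.2,42.8,1.3],"spin":-18},{"fingers":8.7,"delta_pos":[60.2,42.8,1.3],"spin":-18},{"fingers":8.7,"delta_pos":[60.2,42.8,1.3],"spin":-18}]'
python3 - <<'E'
from h import *
for n,ox,oy,w,h in (("scene",180,120,110,130),("top",200,100,130,110)):
    im=capture(n)[oy:oy+h,ox:ox+w,::-1]; cv2.imwrite(f"pics/{n}1.png",cv2.resize(im,None,fx=4,fy=4,interpolation=cv2.INTER_CUBIC))
delta([.6325,-.021,.092],-2)
E
```

```text
time_s: 2.5
tcp_pos: [0.6326, -0.0194, 0.21]
ee_rot: [[0.999, -0.033, 0.0], [-0.033, -0.999, 0.0], [0.0, -0.0, -1.0]]
wrist_force: [-0.9, -0.1, 1.0]
gripper_width: 0.995
t 2.6 tcp [ 0.6327 -0.0195  0.2101] yaw -1.88 F [0.42 0.38 0.31] w 86.7
delta cm [-0.03  0.16 11.81] spin 0.12 Rz [ 0.001  0.    -1.   ]
```

View pics/scene1.png

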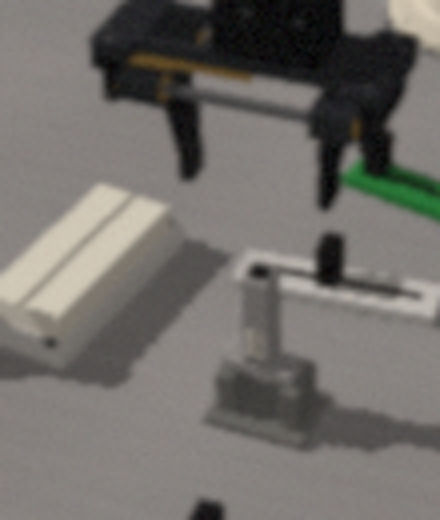

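View pics/top1.png

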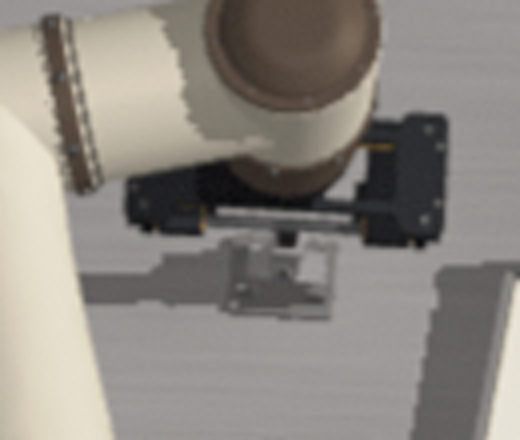

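Run:
```python
from h import *
p=sense()["tcp_pos"]
for dy in (.05,0,-.05):
    print(proj("scene",p+[0.00,dy,0]).round(1),proj("top",p+[0,dy,0]).round(1))
print(proj("scene",[[.6325,-.021,.138]]),proj("top",[[.6325,-.021,.138]]))
```

```text
[[262.2 170.2]] [[251.2 151.8]]
[[244.1 166.7]] [[270.5 152.3]]
[[226.4 163.2]] [[289.8 152.7]]
[[244.39068859 187.52593833]] [[270.76524933 158.68077232]]
```

```bash
python3 -m inch '[{"fingers":8.7,"delta_pos":[0,0.2,4],"spin":0},{"fingers":8.7,"delta_pos":[0,0.2,8],"spin":0},{"fingers":8.7,"delta_pos":[0,0.2,10.5],"spin":0},{"fingers":8.7,"delta_pos":[0,0.2,11.8],"spin":0},{"fingers":8.7,"delta_pos":[0,0.2,11.8],"spin":0},{"fingers":8.7,"delta_pos":[0,0.2,11.8],"spin":0}]'
python3 - <<'E'
from h import *
for n,ox,oy,w,h in (("scene",200,150,90,100),("top",210,110,120,100)):
    im=capture(n)[oy:oy+h,ox:ox+w,::-1]; cv2.imwrite(f"pics/{n}2.png",cv2.resize(im,None,fx=5,fy=5,interpolation=cv2.INTER_CUBIC))
delta([.6325,-.021,.092],-2)
E
```

```text
time_s: 3.2
tcp_pos: [0.634, -0.0222, 0.093]
ee_rot: [[0.999, -0.034, 0.002], [-0.034, -0.999, -0.0], [0.002, 0.0, -1.0]]
wrist_force: [0.1, -0.9, 0.3]
gripper_width: 0.998
t 3.3 tcp [ 0.6344 -0.0223  0.0937] yaw -1.95 F [ 1.16  0.5  -0.04] w 87.3
delta cm [-0.19 -0.12  0.17] spin 0.05 Rz [ 0.004  0.    -1.   ]
```

View pics/scene2.png

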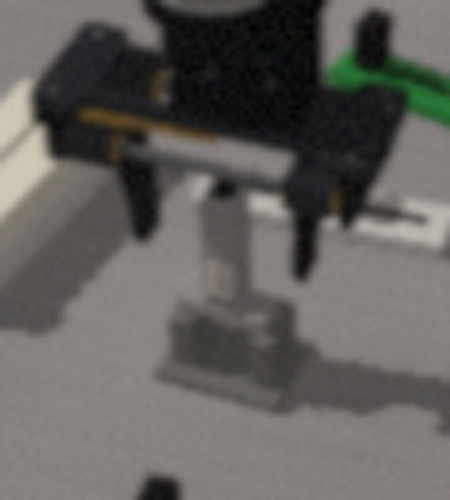

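The scene view shows the open fingers either side of the barrel, at about (140,235) and (303,275) in the crop, with the barrel at (225,250) between them. I'll close on it.

```bash
python3 -m inch '[{"fingers":8.7,"delta_pos":[0,0,0],"spin":0},{"fingers":0,"delta_pos":[0,0,0],"spin":0},{"fingers":0,"delta_pos":[0,0,0],"spin":0},{"fingers":0,"delta_pos":[0,0,0],"spin":0},{"fingers":0,"delta_pos":[0,0,0],"spin":0},{"fingers":0,"delta_pos":[0,0,0],"spin":0},{"fingers":0,"delta_pos":[0,0,0],"spin":0},{"fingers":0,"delta_pos":[0,0,0],"spin":0}]'
python3 - <<'E'
from h import *
for n,ox,oy,w,h in (("scene",200,150,90,100),("top",210,110,120,100)):
    im=capture(n)[oy:oy+h,ox:ox+w,::-1]; cv2.imwrite(f"pics/{n}3.png",cv2.resize(im,None,fx=5,fy=5,interpolation=cv2.INTER_CUBIC))
delta([.6325,-.021,.092],-2)
E
```

```text
time_s: 4.1
tcp_pos: [0.633, -0.0226, 0.0915]
ee_rot: [[0.999, -0.035, -0.0], [-0.035, -0.999, -0.0], [-0.0, 0.0, -1.0]]
wrist_force: [-0.5, -0.1, -0.4]
gripper_width: 0.447
t 4.2 tcp [ 0.633  -0.0226  0.0915] yaw -1.98 F [0.02 0.4  0.19] w 31.0
delta cm [-0.05 -0.16 -0.05] spin 0.02 Rz [ 0. -0. -1.]
```

View pics/scene3.png

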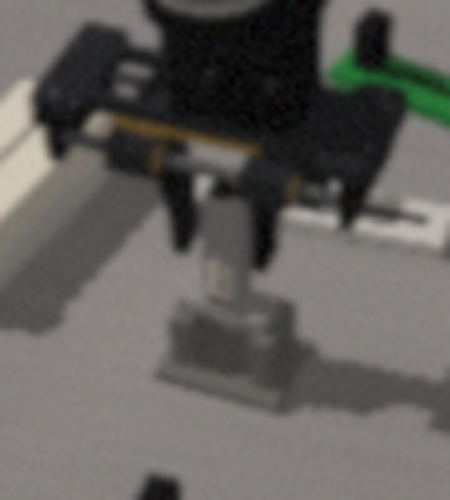

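Still closing (31 mm).

```bash
python3 -m inch '[{"fingers":0,"delta_pos":[0,0,0],"spin":0},{"fingers":0,"delta_pos":[0,0,0],"spin":0},{"fingers":0,"delta_pos":[0,0,0],"spin":0},{"fingers":0,"delta_pos":[0,0,0],"spin":0},{"fingers":0,"delta_pos":[0,0,0],"spin":0}]'
python3 - <<'E'
from h import *
for n,ox,oy,w,h in (("scene",200,150,90,100),("top",210,110,120,100)):
    im=capture(n)[oy:oy+h,ox:ox+w,::-1]; cv2.imwrite(f"pics/{n}4.png",cv2.resize(im,None,fx=5,fy=5,interpolation=cv2.INTER_CUBIC))
delta([.6325,-.021,.192],-2)
E
```

```text
time_s: 4.7
tcp_pos: [0.6331, -0.0225, 0.0915]
ee_rot: [[0.999, -0.035, 0.0], [-0.035, -0.999, 0.0], [0.0, -0.0, -1.0]]
wrist_force: [-0.1, 0.3, -1.8]
gripper_width: 0.256
t 4.8 tcp [ 0.6331 -0.0225  0.0915] yaw -1.98 F [0.66 0.78 0.28] w 22.4
delta cm [ -0.06  -0.15 -10.05] spin 0.02 Rz [ 0.  0. -1.]
```

View pics/scene4.png

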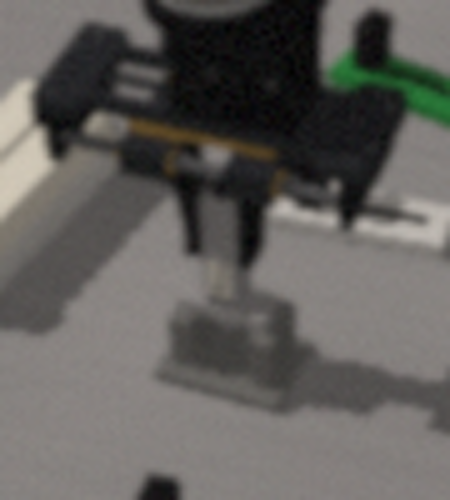

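```bash
python3 -m inch '[{"fingers":0,"delta_pos":[0,0,0],"spin":0},{"fingers":0,"delta_pos":[0,0,0],"spin":0},{"fingers":0,"delta_pos":[0,0,-1],"spin":0},{"fingers":0,"delta_pos":[0,0,-2.5],"spin":0},{"fingers":0,"delta_pos":[0,0,-5],"spin":0},{"fingers":0,"delta_pos":[0,0,-8],"spin":0},{"fingers":0,"delta_pos":[0,0,-10],"spin":0},{"fingers":0,"delta_pos":[0,0,-10],"spin":0},{"fingers":0,"delta_pos":[0,0,-10],"spin":0}]'
python3 - <<'E'
from h import *
for n,ox,oy,w,h in (("scene",200,130,90,110),("top",210,110,120,100)):
    im=capture(n)[oy:oy+h,ox:ox+w,::-1]; cv2.imwrite(f"pics/{n}5.png",cv2.resize(im,None,fx=5,fy=5,interpolation=cv2.INTER_CUBIC))
delta([.525,.2091,.150],-3.8)
E
```

```text
time_s: 5.7
tcp_pos: [0.6318, -0.0225, 0.1905]
ee_rot: [[0.999, -0.035, -0.002], [-0.035, -0.999, 0.001], [-0.003, -0.001, -1.0]]
wrist_force: [-0.6, -0.1, -5.3]
gripper_width: 0.255
t 5.8 tcp [ 0.6313 -0.0227  0.1891] yaw -2.02 F [ 0.05  0.18 -5.72] w 22.0
delta cm [-11.42 -22.79   3.96] spin 1.78 Rz [-0.005 -0.    -1.   ]
```

View pics/scene5.png

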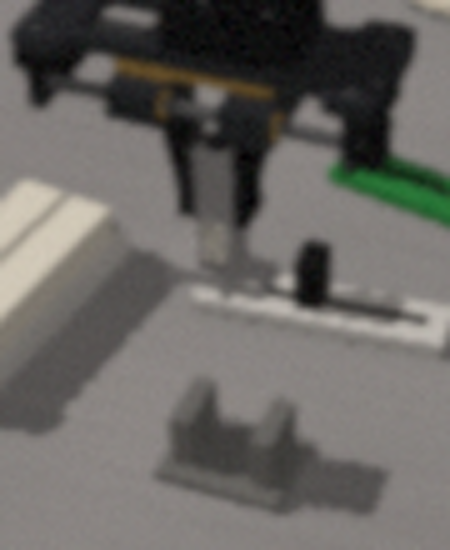

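The gauge hangs upright in the fingers, about 5.5 N, and the empty stand shows below it. Next I'll move it over the left strip.

```bash
python3 -m inch '[{"fingers":0,"delta_pos":[-2,-4,0.5],"spin":1},{"fingers":0,"delta_pos":[-4,-8,1.5],"spin":1.8},{"fingers":0,"delta_pos":[-6,-12,2.5],"spin":1.8},{"fingers":0,"delta_pos":[-8,-16,3.5],"spin":1.8},{"fingers":0,"delta_pos":[-10,-20,3.9],"spin":1.8},{"fingers":0,"delta_pos":[-11,-22,3.9],"spin":1.8},{"fingers":0,"delta_pos":[-11.4,-22.8,3.9],"spin":1.8},{"fingers":0,"delta_pos":[-11.4,-22.8,3.9],"spin":1.8},{"fingers":0,"delta_pos":[-11.4,-22.8,3.9],"spin":1.8},{"fingers":0,"delta_pos":[-11.4,-22.8,3.9],"spin":1.8},{"fingers":0,"delta_pos":[-11.4,-22.8,3.9],"spin":1.8}]'
python3 - <<'E'
from h import *
for n,ox,oy,w,h in (("scene",150,110,110,110),("top",150,110,120,140)):
    im=capture(n)[:,:,::-1]; cv2.imwrite(f"pics/{n}6f.png",im);cv2.imwrite(f"pics/{n}6.png",cv2.resize(im[oy:oy+h,ox:ox+w],None,fx=5,fy=5,interpolation=cv2.INTER_CUBIC)[:600])
delta([.525,.2091,.125],-3.8)
p=sense()["tcp_pos"]
print("tip pred", (proj("scene",p-[0,0,.0645])-[150,110])*5,"base", (proj("scene",p-[0,0,.0465])-[150,110])*5)
print("groove pred at same x", [((proj("scene",[x,-.0669*x+.2442,.043])-[150,110])*5).round() for x in (.46,.525,.58)])
E
```

```text
time_s: 6.9
tcp_pos: [0.5273, 0.2081, 0.1524]
ee_rot: [[0.998, -0.068, -0.0], [-0.068, -0.998, -0.0], [-0.0, 0.0, -1.0]]
wrist_force: [0.4, -0.4, -5.0]
gripper_width: 0.249
t 7.0 tcp [0.5272 0.2084 0.1525] yaw -3.87 F [-0.59  0.12 -5.24] w 22.2
delta cm [-0.23 -0.06  2.75] spin -0.07 Rz [-0. -0. -1.]
tip pred [[905.93784927 419.95418635]] base [[909.99364234 396.43041805]]
groove pred at same x [array([[922., 409.]]), array([[898., 474.]]), array([[876., 535.]])]
```

View pics/scene6.png

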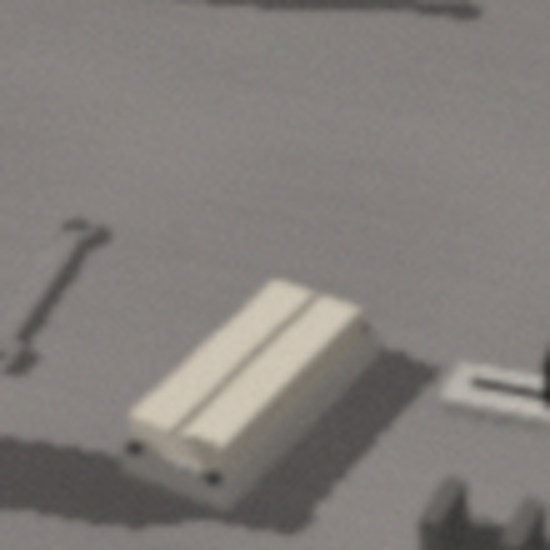

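View pics/top6.png

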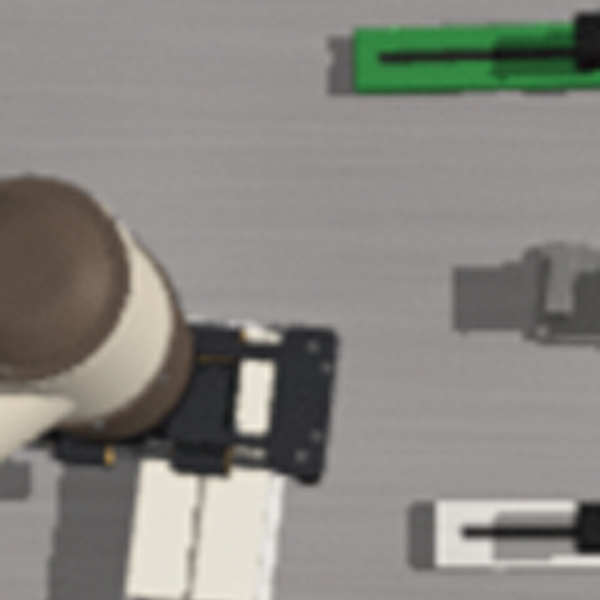

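In the scene camera +y is to the right, so that crop showed the other strip. I'll recrop.

Run:
```python
from h import *
im=cv2.imread("pics/scene6f.png");ox,oy=270,140
z=cv2.resize(im[oy:oy+100,ox:ox+110],None,fx=6,fy=6,interpolation=cv2.INTER_CUBIC)
cv2.imwrite("pics/scene6b.png",z)
p=sense()["tcp_pos"]
f=lambda P:(proj("scene",P)-[ox,oy]+.5)*6
print("tip",f(p-[0,0,.0645]),"base",f(p-[0,0,.0465]))
print([f([x,-.0669*x+.2442,.043]).round() for x in (.45,.525,.60)])
```

```text
tip [[370.12541912 326.94502362]] base [[374.99237081 298.71650167]]
[array([[394., 302.]]), array([[361., 392.]]), array([[324., 492.]])]
```

View pics/scene6b.png

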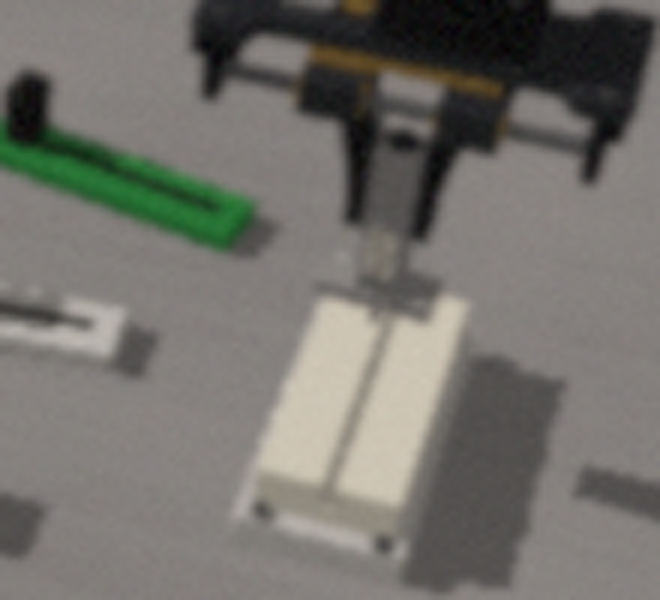

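The groove in the scene crop runs from (389,320) to (331,492). With the scene camera's offset applied, it agrees with the top-camera groove line to about 1 mm. The gauge base is centred above the groove, so I'll descend.

```bash
python3 -m inch '[{"fingers":0,"delta_pos":[0,0,1],"spin":0},{"fingers":0,"delta_pos":[0,0,2.5],"spin":0},{"fingers":0,"delta_pos":[0,0,3.5],"spin":0},{"fingers":0,"delta_pos":[0,0,4],"spin":0},{"fingers":0,"delta_pos":[0,0,4],"spin":0},{"fingers":0,"delta_pos":[0,0,4],"spin":0},{"fingers":0,"delta_pos":[0,0,4],"spin":0}]'
cat >> h.py <<'E'
def avg(n=4):
    F=[];P=[]
    for i in range(n):
        capture("top"); s=sense();F.append(s["wrist_force"]);P.append(s["tcp_pos"])
    s=sense();print("t",round(s["time_s"],2),"F",np.mean(F,0).round(2),"sd",np.std(F,0).round(2),"tcp",np.round(np.mean(P,0)*1000,2),"Rz",np.array(s["ee_rot"])[:,2].round(4),"M",np.round(s["moment"],2))
E
python3 - <<'E'
from h import *
avg()
E
```

```text
time_s: 7.7
tcp_pos: [0.5274, 0.2095, 0.1132]
ee_rot: [[0.998, -0.066, 0.001], [-0.066, -0.998, 0.001], [0.001, -0.001, -1.0]]
wrist_force: [0.2, -0.0, -5.3]
gripper_width: 0.254
t 7.9 F [ 0.22 -0.34 -4.78] sd [0.43 0.6  0.54] tcp [527.23 209.41 113.14] Rz [ 7.e-04  5.e-04 -1.e+00] M [-0.06 -0.03 -0.02]
```

```bash
for i in 1; do :; done; python3 -m inch '[{"fingers":0,"delta_pos":[0,0.05,0.3],"spin":0},{"fingers":0,"delta_pos":[0,0.05,0.6],"spin":0},{"fingers":0,"delta_pos":[0,0.05,0.6],"spin":0},{"fingers":0,"delta_pos":[0,0.05,0.6],"spin":0}]' | grep -E "tcp|force"; python3 -c "
from h import *
avg()"
python3 -m inch '[{"fingers":0,"delta_pos":[0,0,0.2],"spin":0},{"fingers":0,"delta_pos":[0,0,0.2],"spin":0},{"fingers":0,"delta_pos":[0,0,0.2],"spin":0}]' | grep -E "tcp|force"; python3 -c "
from h import *
avg()"
python3 -m inch '[{"fingers":0,"delta_pos":[0,0,0.2],"spin":0},{"fingers":0,"delta_pos":[0,0,0.2],"spin":0},{"fingers":0,"delta_pos":[0,0,0.2],"spin":0}]' | grep -E "tcp|force"; python3 -c "
from h import *
avg()"
```

```text
tcp_pos: [0.5268, 0.2087, 0.1063]
wrist_force: [1.3, 0.8, -5.0]
t 8.5 F [-0.08 -0.5  -4.73] sd [0.37 0.43 0.68] tcp [526.92 208.7  106.54] Rz [ 0. -0. -1.] M [ 0.05 -0.06  0.01]
tcp_pos: [0.527, 0.2088, 0.1045]
wrist_force: [-0.3, 0.8, -5.3]
t 9.0 F [ 0.54  0.6  -5.06] sd [0.29 0.58 0.31] tcp [526.95 208.78 104.52] Rz [ 1.e-04  2.e-04 -1.e+00] M [ 0.23 -0.11 -0.03]
tcp_pos: [0.527, 0.2088, 0.1025]
wrist_force: [0.5, 1.2, -5.3]
t 9.5 F [ 0.51  0.78 -5.91] sd [0.53 0.2  0.42] tcp [526.94 208.79 102.5 ] Rz [ 1.e-04  1.e-04 -1.e+00] M [ 0.43 -0.15 -0.01]
```

```bash
python3 -m inch '[{"fingers":0,"delta_pos":[0,-0.05,0],"spin":0},{"fingers":0,"delta_pos":[0,-0.05,0],"spin":0},{"fingers":0,"delta_pos":[0,-0.05,0],"spin":0}]' | grep -E "tcp|force"; python3 -c "
from h import *
avg()"
python3 -m inch '[{"fingers":0,"delta_pos":[0,0,0.2],"spin":0},{"fingers":0,"delta_pos":[0,0,0.2],"spin":0},{"fingers":0,"delta_pos":[0,0,0.2],"spin":0}]' | grep -E "tcp|force"; python3 -c "
from h import *
avg()"
python3 -m inch '[{"fingers":0,"delta_pos":[0,0,0.2],"spin":0},{"fingers":0,"delta_pos":[0,0,0.2],"spin":0},{"fingers":0,"delta_pos":[0,0,0.2],"spin":0}]' | grep -E "tcp|force"; python3 -c "
from h import *
avg()"
```

```text
tcp_pos: [0.5268, 0.209, 0.1026]
wrist_force: [0.1, -0.1, -5.6]
t 10.0 F [ 0.01 -0.04 -4.98] sd [0.16 0.44 0.27] tcp [526.81 209.02 102.53] Rz [-3.e-04 -3.e-04 -1.e+00] M [-0.02 -0.02  0.03]
tcp_pos: [0.5268, 0.2091, 0.1004]
wrist_force: [0.1, 0.5, -5.2]
t 10.5 F [-0.29 -0.27 -4.91] sd [0.51 0.23 0.3 ] tcp [526.94 209.17 100.53] Rz [ 0. -0. -1.] M [-0.09 -0.02 -0.05]
tcp_pos: [0.5269, 0.2091, 0.0984]
wrist_force: [-0.2, 0.5, -4.3]
t 11.0 F [-0.1   0.16 -5.19] sd [0.18 0.63 0.67] tcp [526.95 209.21  98.54] Rz [ 0.  0. -1.] M [-0.   -0.02  0.06]
```

```bash
python3 -m inch '[{"fingers":0,"delta_pos":[0,0,0.15],"spin":0},{"fingers":0,"delta_pos":[0,0,0.15],"spin":0},{"fingers":0,"delta_pos":[0,0,0.15],"spin":0}]' | grep -E "tcp|force"; python3 -c "
from h import *
avg()"
python3 -m inch '[{"fingers":0,"delta_pos":[0,0,0.15],"spin":0},{"fingers":0,"delta_pos":[0,0,0.15],"spin":0},{"fingers":0,"delta_pos":[0,0,0.15],"spin":0}]' | grep -E "tcp|force"; python3 -c "
from h import *
avg()"
python3 -m inch '[{"fingers":0,"delta_pos":[0,0,0.15],"spin":0},{"fingers":0,"delta_pos":[0,0,0.15],"spin":0},{"fingers":0,"delta_pos":[0,0,0.15],"spin":0}]' | grep -E "tcp|force"; python3 -c "
from h import *
avg()"
```

```text
tcp_pos: [0.5269, 0.2092, 0.097]
wrist_force: [0.1, 0.6, -4.4]
t 11.5 F [-0.42 -0.22 -4.96] sd [0.44 0.32 0.6 ] tcp [526.96 209.2   97.05] Rz [ 1.e-04  0.e+00 -1.e+00] M [-0.02  0.02  0.04]
tcp_pos: [0.5269, 0.2092, 0.0955]
wrist_force: [0.3, 1.3, -4.6]
t 12.0 F [-0.13  0.14 -4.91] sd [0.58 0.6  0.15] tcp [526.97 209.2   95.55] Rz [ 1.e-04  0.e+00 -1.e+00] M [-0.07 -0.02 -0.05]
tcp_pos: [0.5271, 0.2093, 0.0943]
wrist_force: [0.1, -0.2, -4.0]
t 12.5 F [ 0.07  0.38 -2.99] sd [0.48 0.21 0.24] tcp [527.12 209.29  94.26] Rz [ 4.e-04  2.e-04 -1.e+00] M [ 0.06  0.   -0.04]
```

```bash
python3 -m inch '[{"fingers":0,"delta_pos":[0,0,0.15],"spin":0},{"fingers":0,"delta_pos":[0,0,0.15],"spin":0},{"fingers":0,"delta_pos":[0,0,0.15],"spin":0}]' | grep -E "tcp|force"; python3 -c "
from h import *
avg()"
python3 -m inch '[{"fingers":0,"delta_pos":[0,0,0.1],"spin":0},{"fingers":0,"delta_pos":[0,0,0.1],"spin":0},{"fingers":0,"delta_pos":[0,0,0.1],"spin":0}]' | grep -E "tcp|force"; python3 -c "
from h import *
avg()"
python3 -m inch '[{"fingers":0,"delta_pos":[0,0,0.1],"spin":0},{"fingers":0,"delta_pos":[0,0,0.1],"spin":0},{"fingers":0,"delta_pos":[0,0,0.1],"spin":0}]' | grep -E "tcp|force"; python3 -c "
from h import *
avg()"
```

```text
tcp_pos: [0.5271, 0.2093, 0.0926]
wrist_force: [-0.1, -0.6, -2.8]
t 13.0 F [ 0.06 -0.13 -3.2 ] sd [0.43 0.25 0.58] tcp [527.05 209.26  92.57] Rz [ 2.e-04  1.e-04 -1.e+00] M [-0.05 -0.14  0.02]
tcp_pos: [0.527, 0.2092, 0.0915]
wrist_force: [1.2, 0.6, -3.3]
t 13.5 F [ 0.01  0.02 -3.23] sd [0.5  0.37 0.19] tcp [527.   209.25  91.56] Rz [ 1.e-04  1.e-04 -1.e+00] M [ 0.05 -0.15  0.01]
tcp_pos: [0.527, 0.2092, 0.0905]
wrist_force: [1.0, 0.1, -2.1]
t 14.0 F [ 0.43 -0.05 -3.  ] sd [0.4  0.44 0.35] tcp [527.   209.23  90.56] Rz [ 1.e-04  1.e-04 -1.e+00] M [ 0.02 -0.21  0.01]
```

```bash
python3 -m inch '[{"fingers":0,"delta_pos":[0,0,0.1],"spin":0},{"fingers":0,"delta_pos":[0,0,0.1],"spin":0},{"fingers":0,"delta_pos":[0,0,0.1],"spin":0}]' | grep -E "tcp|force"; python3 -c "
from h import *
avg()"
python3 -m inch '[{"fingers":0,"delta_pos":[0,0,0.05],"spin":0},{"fingers":0,"delta_pos":[0,0,0.05],"spin":0},{"fingers":0,"delta_pos":[0,0,0.05],"spin":0}]' | grep -E "tcp|force"; python3 -c "
from h import *
avg()"
```

```text
tcp_pos: [0.5271, 0.2092, 0.0902]
wrist_force: [-1.9, -0.8, 3.1]
t 14.5 F [-1.68 -0.36  4.66] sd [0.46 0.6  1.14] tcp [527.11 209.24  90.23] Rz [ 6.e-04  2.e-04 -1.e+00] M [-0.11  0.6  -0.01]
tcp_pos: [0.5272, 0.2093, 0.0902]
wrist_force: [-1.9, -0.9, 7.5]
t 15.0 F [-2.72 -0.53  7.74] sd [0.48 0.32 0.73] tcp [527.25 209.23  90.2 ] Rz [ 9.e-04  2.e-04 -1.e+00] M [-0.23  0.82 -0.02]
```

The probe touched the bottom at TCP z ≈ 95 mm and the base seated at 90.2 mm. That is about 5 mm of travel, so this strip looks worn. Now I'll raise the force.

```bash
python3 -m inch '[{"fingers":0,"delta_pos":[0,0,0.05],"spin":0},{"fingers":0,"delta_pos":[0,0,0.1],"spin":0},{"fingers":0,"delta_pos":[0,0,0.1],"spin":0},{"fingers":0,"delta_pos":[0,0,0.1],"spin":0}]' | grep -E "tcp|force|grip"; python3 -c "
from h import *
avg()
im=capture('scene')[:,:,::-1];cv2.imwrite('pics/scene7.png',cv2.resize(im[150:240,270:370],None,fx=7,fy=7,interpolation=cv2.INTER_CUBIC)[:600])"
```

```text
tcp_pos: [0.5273, 0.2092, 0.0902]
wrist_force: [-5.0, -0.8, 13.1]
gripper_width: 0.257
t 15.6 F [-4.15 -1.12 12.85] sd [0.48 0.41 0.19] tcp [527.31 209.25  90.17] Rz [ 1.4e-03  1.0e-04 -1.0e+00] M [-0.29  1.45  0.01]
```

View pics/scene7.png

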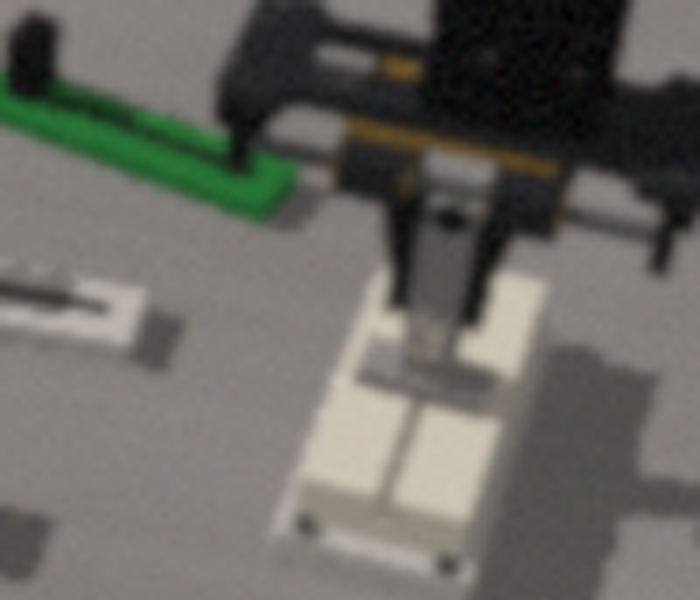

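```bash
python3 -m inch '[{"fingers":0,"delta_pos":[-0.03,0,0.04],"spin":0},{"fingers":0,"delta_pos":[-0.03,0,0.04],"spin":0},{"fingers":0,"delta_pos":[-0.03,0,0.04],"spin":0}]' | grep -E "tcp|force|grip"; python3 -c "
from h import *
avg(6)"
```

```text
tcp_pos: [0.5273, 0.2093, 0.0902]
wrist_force: [-4.9, -2.0, 14.7]
gripper_width: 0.254
t 16.25 F [-4.42 -1.47 13.65] sd [0.2  0.25 0.45] tcp [527.28 209.26  90.16] Rz [ 2.e-03  1.e-04 -1.e+00] M [-0.41  1.49 -0.04]
```

```bash
python3 -m inch '[{"fingers":0,"delta_pos":[0,0,0.03],"spin":0},{"fingers":0,"delta_pos":[0,0,0.03],"spin":0},{"fingers":0,"delta_pos":[0,0,0.03],"spin":0},{"fingers":0,"delta_pos":[0,0,0.03],"spin":0},{"fingers":0,"delta_pos":[0,0,0.03],"spin":0},{"fingers":0,"delta_pos":[0,0,0.03],"spin":0},{"fingers":0,"delta_pos":[0,0,0.03],"spin":0}]' | grep -E "tcp|force|grip"; python3 -c "
from h import *
avg(6)"
python3 -m inch '[{"fingers":0,"delta_pos":[0,0,0],"spin":0},{"fingers":0,"delta_pos":[0,0,0],"spin":0},{"fingers":0,"delta_pos":[0,0,0],"spin":0},{"fingers":0,"delta_pos":[0,0,0],"spin":0},{"fingers":0,"delta_pos":[0,0,0],"spin":0}]' | grep -E "tcp|force|grip"; python3 -c "
from h import *
avg(4)
im=capture('scene')[:,:,::-1];cv2.imwrite('pics/scene8f.png',im);cv2.imwrite('pics/scene8.png',cv2.resize(im[175:215,310:350],None,fx=14,fy=14,interpolation=cv2.INTER_CUBIC)[:600])"
```

```text
tcp_pos: [0.5274, 0.2092, 0.0901]
wrist_force: [-5.1, -1.1, 15.2]
gripper_width: 0.255
t 17.25 F [-4.82 -1.62 15.18] sd [0.56 0.52 0.36] tcp [527.38 209.24  90.13] Rz [ 2.3e-03  2.0e-04 -1.0e+00] M [-0.5   1.53 -0.12]
tcp_pos: [0.5274, 0.2093, 0.0901]
wrist_force: [-4.5, -0.9, 15.6]
gripper_width: 0.259
t 17.95 F [-4.52 -2.16 14.95] sd [0.39 0.33 0.25] tcp [527.4  209.26  90.16] Rz [ 2.3e-03  2.0e-04 -1.0e+00] M [-0.54  1.51 -0.09]
```

View pics/scene8.png

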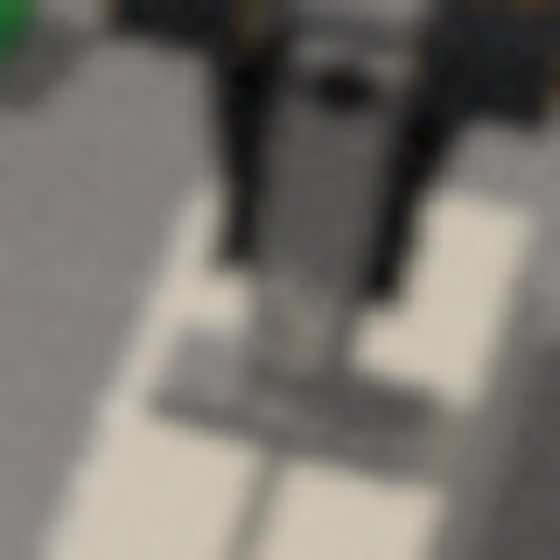

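The gauge sits flat across the groove and has been held at about 20 N (15 N at the wrist plus its own 5 N) for over 1.4 s. I'll ease off, release it and rise.

```bash
python3 -m inch '[{"fingers":0,"delta_pos":[0,0,-0.1],"spin":0},{"fingers":0,"delta_pos":[0,0,-0.2],"spin":0},{"fingers":0,"delta_pos":[0,0,-0.25],"spin":0},{"fingers":0,"delta_pos":[0,0,-0.25],"spin":0}]' | grep -E "tcp|force|grip"; python3 -c "
from h import *
avg(3)"
python3 -m inch '[{"fingers":3,"delta_pos":[0,0,0],"spin":0},{"fingers":4,"delta_pos":[0,0,0],"spin":0},{"fingers":8.7,"delta_pos":[0,0,0],"spin":0},{"fingers":8.7,"delta_pos":[0,0,0],"spin":0},{"fingers":8.7,"delta_pos":[0,0,0],"spin":0},{"fingers":8.7,"delta_pos":[0,0,0],"spin":0},{"fingers":8.7,"delta_pos":[0,0,0],"spin":0},{"fingers":8.7,"delta_pos":[0,0,0],"spin":0},{"fingers":8.7,"delta_pos":[0,0,0],"spin":0},{"fingers":8.7,"delta_pos":[0,0,0],"spin":0}]' | grep -E "tcp|force|grip"; python3 -c "
from h import *
avg(3)
im=capture('scene')[:,:,::-1];cv2.imwrite('pics/scene9.png',cv2.resize(im[150:240,270:370],None,fx=7,fy=7,interpolation=cv2.INTER_CUBIC)[:600])"
```

```text
tcp_pos: [0.5272, 0.2093, 0.0902]
wrist_force: [-0.3, -1.8, 4.7]
gripper_width: 0.252
t 18.55 F [ 0.13 -1.11  5.43] sd [0.61 0.15 0.29] tcp [527.14 209.25  90.19] Rz [ 9.e-04  1.e-04 -1.e+00] M [-0.47 -0.01 -0.04]
tcp_pos: [0.5267, 0.2092, 0.0899]
wrist_force: [-1.0, 0.5, -0.7]
gripper_width: 0.987
t 19.7 F [-0.21  0.39 -0.24] sd [0.32 0.34 0.41] tcp [526.65 209.21  89.87] Rz [ 0.  0. -1.] M [ 0.   -0.05  0.01]
```

View pics/scene9.png

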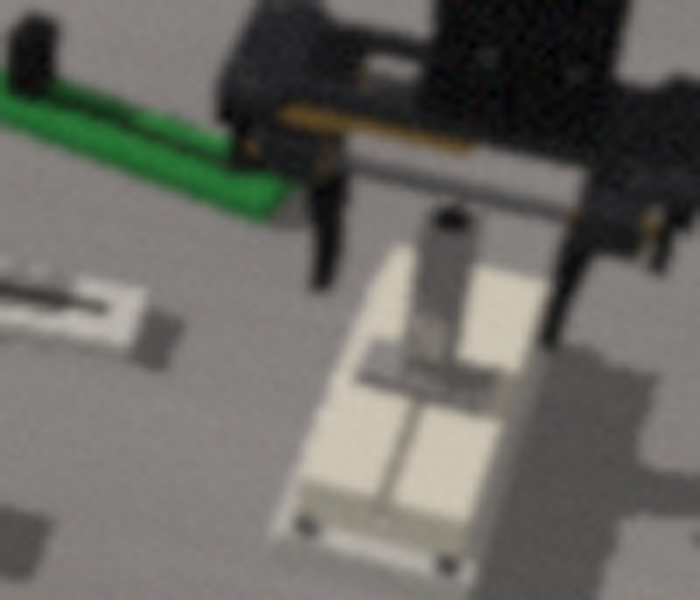

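```bash
python3 - <<'E'
from h import *
zt=lambda x,y:np.array([x,y])/3.6+[160,90]-.5+.5/3.6
print("track edge",back("top",[zt(278,433),zt(485,433),zt(278,480),zt(485,480)],.014).round(4).tolist())
print("slot",back("top",[zt(296,455),zt(466,455)],.014).round(4).tolist())
delta([.489,-.065,.19],-1)
delta([.489,-.065,.030],-1)
E
python3 -m inch '[{"fingers":8.7,"delta_pos":[0,0,-3],"spin":0},{"fingers":8.7,"delta_pos":[0,0,-7],"spin":0},{"fingers":8.7,"delta_pos":[0,0,-11],"spin":0},{"fingers":8.7,"delta_pos":[0,0,-12],"spin":0},{"fingers":8.7,"delta_pos":[0,0,-12],"spin":0}]' | grep -E "tcp|force|grip"
python3 - <<'E'
from h import *
delta([.489,-.065,.12],-1)
E
```

```text
track edge [[0.5035, 0.0748, 0.014], [0.5081, -0.0951, 0.014], [0.4648, 0.0734, 0.014], [0.4695, -0.0957, 0.014]]
slot [[0.4858, 0.0594, 0.014], [0.4896, -0.0798, 0.014]]
t 19.75 tcp [0.5266 0.2092 0.0899] yaw -3.78 F [ 0.26  0.79 -0.18] w 86.9
delta cm [ -1.95  27.61 -10.01] spin -2.78 Rz [ 0.  0. -1.]
t 19.75 tcp [0.5266 0.2092 0.0899] yaw -3.78 F [ 0.26  0.79 -0.18] w 86.9
delta cm [-1.95 27.61  5.99] spin -2.78 Rz [ 0.  0. -1.]
tcp_pos: [0.5274, 0.2098, 0.212]
wrist_force: [-0.7, 1.1, -0.6]
gripper_width: 1.002
t 20.25 tcp [0.5274 0.2098 0.212 ] yaw -3.78 F [-0.7   1.06 -0.57] w 87.2
delta cm [-2.06 27.71  9.1 ] spin -2.78 Rz [ 0.004  0.003 -1.   ]
```

```bash
python3 -m inch '[{"fingers":0,"delta_pos":[-0.5,5,0],"spin":-5.3},{"fingers":0,"delta_pos":[-1,10,0],"spin":-5.3},{"fingers":0,"delta_pos":[-1.5,15,0],"spin":-5.3},{"fingers":0,"delta_pos":[-2,20,1],"spin":-5.3},{"fingers":0,"delta_pos":[-2.1,25,4],"spin":-5.3},{"fingers":0,"delta_pos":[-2.1,27.7,7],"spin":-5.3},{"fingers":0,"delta_pos":[-2.1,27.7,9],"spin":-5.3},{"fingers":0,"delta_pos":[-2.1,27.7,9],"spin":-5.3},{"fingers":0,"delta_pos":[-2.1,27.7,9],"spin":-5.3},{"fingers":0,"delta_pos":[-2.1,27.7,9],"spin":-5.3},{"fingers":0,"delta_pos":[-2.1,27.7,9],"spin":-5.3},{"fingers":0,"delta_pos":[-2.1,27.7,9],"spin":-5.3},{"fingers":0,"delta_pos":[-2.1,27.7,9],"spin":-5.3},{"fingers":0,"delta_pos":[-2.1,27.7,9],"spin":-5.3},{"fingers":0,"delta_pos":[-2.1,27.7,9],"spin":-5.3}]' | grep -E "tcp|force|grip"
python3 - <<'E'
from h import *
delta([.491,-.065,.030],1.5)
im=capture('scene')[:,:,::-1];cv2.imwrite('pics/scene10.png',cv2.resize(im[120:240,200:350],None,fx=5,fy=5,interpolation=cv2.INTER_CUBIC)[:600])
for r in spot_point("scene","marker_top")[:4]: print(round(r["conf"],2),np.round(np.array(r["location"])*S,1))
E
```

```text
tcp_pos: [0.4875, -0.0657, 0.12]
wrist_force: [-0.3, 0.5, -0.9]
gripper_width: 0.009
t 21.75 tcp [ 0.4875 -0.0657  0.12  ] yaw 1.53 F [-0.28  0.51 -0.85] w 0.8
delta cm [ 0.35 -0.06  9.  ] spin 0.03 Rz [ 0.  0. -1.]
0.59 [262.9 179.1]
0.51 [231.  247.7]
0.43 [276.1 152.3]
```

View pics/scene10.png

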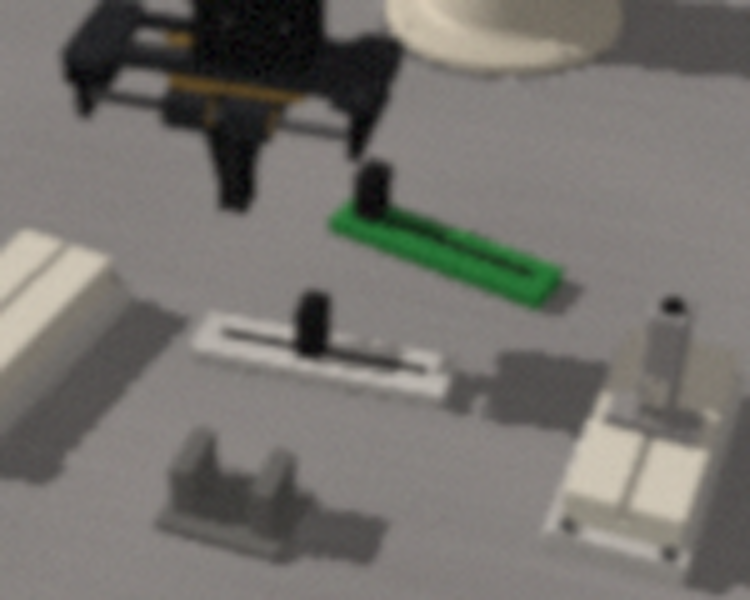

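The gauge is still standing on the left strip at (670,370). The marker is at (313,325), and the shut fingers at (237,195) are above the track on its -y side.

```bash
python3 -m inch '[{"fingers":0,"delta_pos":[0.3,0,3],"spin":0},{"fingers":0,"delta_pos":[0.3,0,6],"spin":0},{"fingers":0,"delta_pos":[0.3,0,8],"spin":0},{"fingers":0,"delta_pos":[0.3,0,9],"spin":0},{"fingers":0,"delta_pos":[0.3,0,9],"spin":0},{"fingers":0,"delta_pos":[0.3,0,9],"spin":0}]' | grep -E "tcp|force|grip"
python3 -m inch '[{"fingers":0,"delta_pos":[0,-1,0],"spin":0},{"fingers":0,"delta_pos":[0,-2,0],"spin":0},{"fingers":0,"delta_pos":[0,-3,0],"spin":0},{"fingers":0,"delta_pos":[0,-4,0],"spin":0},{"fingers":0,"delta_pos":[0,-5,0],"spin":0},{"fingers":0,"delta_pos":[0,-5,0],"spin":0},{"fingers":0,"delta_pos":[0,-5,0],"spin":0}]' | grep -E "tcp|force|grip"
python3 - <<'E'
from h import *
avg(3)
im=capture('scene')[:,:,::-1];cv2.imwrite('pics/scene11.png',cv2.resize(im[120:240,200:350],None,fx=5,fy=5,interpolation=cv2.INTER_CUBIC)[:600])
E
```

```text
tcp_pos: [0.4912, -0.0657, 0.0305]
wrist_force: [-0.3, -0.5, 0.5]
gripper_width: 0.002
tcp_pos: [0.4888, -0.0152, 0.0297]
wrist_force: [-0.0, -0.1, -0.1]
gripper_width: 0.009
t 23.3 F [-0.02 -0.28  0.36] sd [0.4  0.13 0.56] tcp [488.82 -15.72  29.65] Rz [-5.e-04 -0.e+00 -1.e+00] M [-0.06  0.    0.02]
```

View pics/scene11.png

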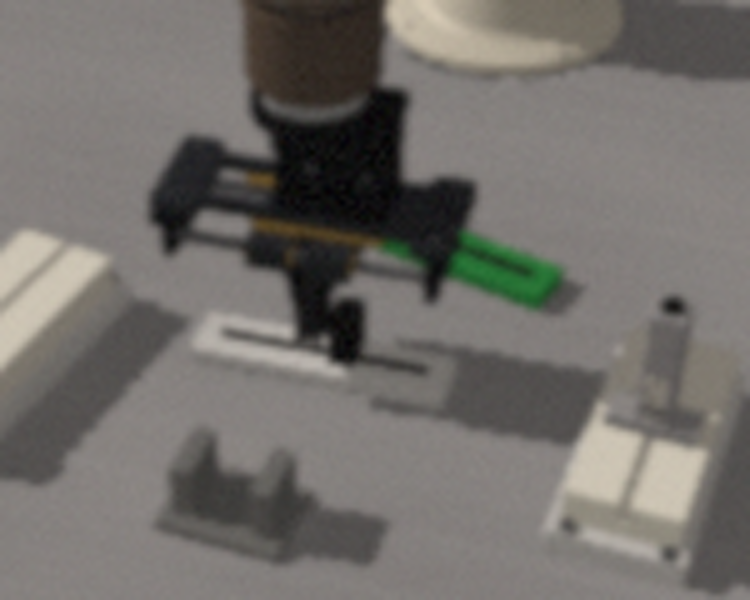

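```bash
python3 -m inch '[{"fingers":0,"delta_pos":[0,-1,0],"spin":0},{"fingers":0,"delta_pos":[0,-2,0],"spin":0},{"fingers":0,"delta_pos":[0,-3,0],"spin":0},{"fingers":0,"delta_pos":[0,-3.6,0],"spin":0},{"fingers":0,"delta_pos":[0,-3.6,0],"spin":0},{"fingers":0,"delta_pos":[0,-3.6,0],"spin":0}]' | grep -E "tcp|force|grip"
python3 - <<'E'
from h import *
avg(3)
E
python3 -m inch '[{"fingers":0,"delta_pos":[0,-0.2,0],"spin":0},{"fingers":0,"delta_pos":[0,-0.4,0],"spin":0},{"fingers":0,"delta_pos":[0,-0.4,0],"spin":0}]' | grep -E "tcp|force|grip"
python3 - <<'E'
from h import *
avg(3)
E
python3 -m inch '[{"fingers":0,"delta_pos":[0,-0.2,0],"spin":0},{"fingers":0,"delta_pos":[0,-0.2,0],"spin":0},{"fingers":0,"delta_pos":[0,-0.2,0],"spin":0}]' | grep -E "tcp|force|grip"
python3 - <<'E'
from h import *
avg(3)
E
```

```text
tcp_pos: [0.4885, 0.0209, 0.03]
wrist_force: [0.0, 0.2, 1.2]
gripper_width: 0.005
t 24.1 F [0.41 0.07 0.19] sd [0.34 0.32 0.34] tcp [488.42  20.48  29.99] Rz [ 6.e-04  3.e-04 -1.e+00] M [-0.07  0.02  0.01]
tcp_pos: [0.4881, 0.0242, 0.0299]
wrist_force: [0.7, -1.3, 0.2]
gripper_width: 0.005
t 24.55 F [ 0.66 -0.96  0.67] sd [0.58 0.4  0.24] tcp [488.08  24.22  29.89] Rz [ 1.e-04 -0.e+00 -1.e+00] M [-0.27 -0.08  0.04]
tcp_pos: [0.488, 0.0263, 0.0299]
wrist_force: [1.1, -1.2, 0.5]
gripper_width: 0.008
t 25.0 F [ 0.17 -0.34  0.41] sd [0.53 0.23 0.47] tcp [488.01  26.31  29.87] Rz [ 1.e-04  1.e-04 -1.e+00] M [-0.24 -0.12  0.03]
```

```bash
python3 -m inch '[{"fingers":0,"delta_pos":[0,-0.2,0],"spin":0},{"fingers":0,"delta_pos":[0,-0.3,0],"spin":0},{"fingers":0,"delta_pos":[0,-0.3,0],"spin":0}]' | grep -E "tcp|force|grip"
python3 - <<'E'
from h import *
avg(3)
E
python3 -m inch '[{"fingers":0,"delta_pos":[0,-0.2,0],"spin":0},{"fingers":0,"delta_pos":[0,-0.3,0],"spin":0},{"fingers":0,"delta_pos":[0,-0.3,0],"spin":0}]' | grep -E "tcp|force|grip"
python3 - <<'E'
from h import *
avg(3)
E
python3 -m inch '[{"fingers":0,"delta_pos":[0,-0.2,0],"spin":0},{"fingers":0,"delta_pos":[0,-0.3,0],"spin":0},{"fingers":0,"delta_pos":[0,-0.3,0],"spin":0}]' | grep -E "tcp|force|grip"
python3 - <<'E'
from h import *
avg(3)
im=capture('scene')[:,:,::-1];cv2.imwrite('pics/scene12.png',cv2.resize(im[120:240,200:350],None,fx=5,fy=5,interpolation=cv2.INTER_CUBIC)[:600])
E
```

```text
tcp_pos: [0.4879, 0.0294, 0.0298]
wrist_force: [0.1, -1.0, -0.6]
gripper_width: 0.008
t 25.45 F [ 0.42 -1.15  0.34] sd [0.49 0.38 0.82] tcp [487.93  29.38  29.86] Rz [ 2.e-04  1.e-04 -1.e+00] M [-0.32 -0.08  0.02]
tcp_pos: [0.4878, 0.0314, 0.0299]
wrist_force: [2.5, -7.5, -0.0]
gripper_width: 0.005
t 25.9 F [ 1.89 -6.35  0.65] sd [0.55 0.07 0.71] tcp [487.77  31.36  29.91] Rz [-5.0e-04 -1.2e-03 -1.0e+00] M [-1.8  -0.57  0.04]
tcp_pos: [0.4875, 0.0321, 0.03]
wrist_force: [4.3, -18.9, 1.6]
gripper_width: 0.002
t 26.35 F [  5.43 -17.91   1.23] sd [0.32 0.31 0.3 ] tcp [487.54  32.08  30.  ] Rz [-0.0017 -0.0041 -1.    ] M [-5.07 -1.56 -0.09]
```

View pics/scene12.png

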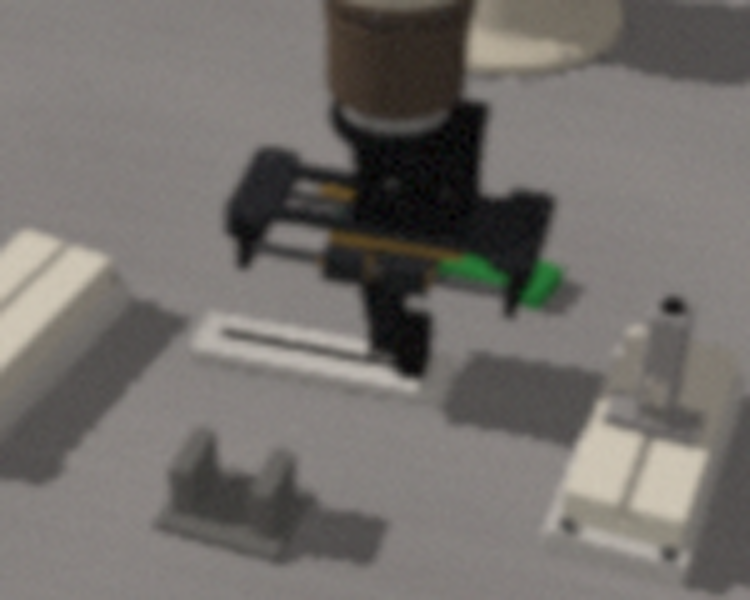

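The push force climbed to 18 N with little further motion, so the marker is against its end stop. I'll back off and check.

```bash
python3 -m inch '[{"fingers":0,"delta_pos":[0,0.5,0],"spin":0},{"fingers":0,"delta_pos":[0,1.5,0],"spin":0},{"fingers":0,"delta_pos":[0,3,0],"spin":0},{"fingers":0,"delta_pos":[0,3,0],"spin":0},{"fingers":0,"delta_pos":[0,3,-4],"spin":0},{"fingers":0,"delta_pos":[0,3,-9],"spin":0},{"fingers":0,"delta_pos":[0,6,-13],"spin":0},{"fingers":0,"delta_pos":[-8,10,-16],"spin":0},{"fingers":0,"delta_pos":[-8,14,-16],"spin":0},{"fingers":0,"delta_pos":[-8,18,-16],"spin":0},{"fingers":0,"delta_pos":[-8,18,-16],"spin":0},{"fingers":0,"delta_pos":[-8,18,-16],"spin":0}]'
python3 - <<'E'
from h import *
for n,ox,oy in (("scene",200,120),("top",160,120)):
    im=capture(n)[:,:,::-1];cv2.imwrite(f'pics/{n}13.png',cv2.resize(im[oy:oy+120,ox:ox+150],None,fx=5,fy=5,interpolation=cv2.INTER_CUBIC)[:600])
    cv2.imwrite(f'pics/{n}13f.png',im)
E
```

```text
time_s: 27.6
tcp_pos: [0.4122, -0.1476, 0.19]
ee_rot: [[1.0, 0.023, 0.001], [0.023, -1.0, 0.0], [0.001, -0.0, -1.0]]
wrist_force: [-0.3, 1.4, 0.3]
gripper_width: 0.002
```

View pics/scene13.png

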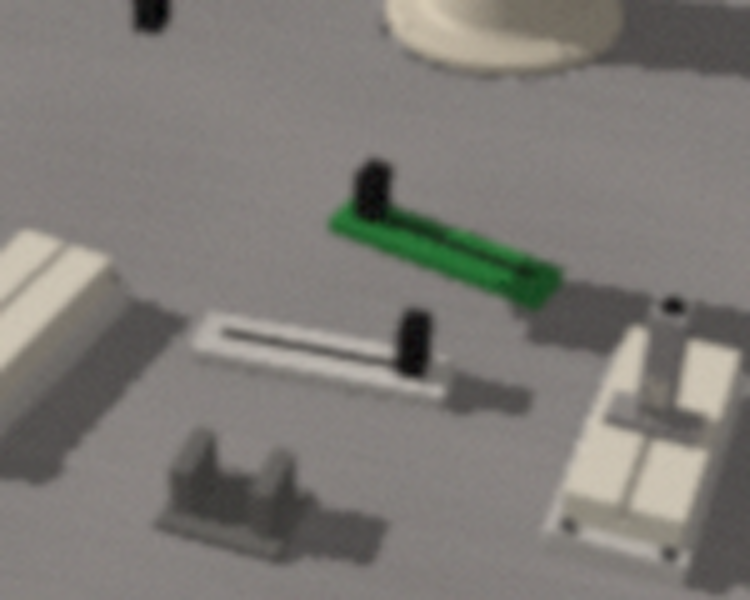

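View pics/top13.png

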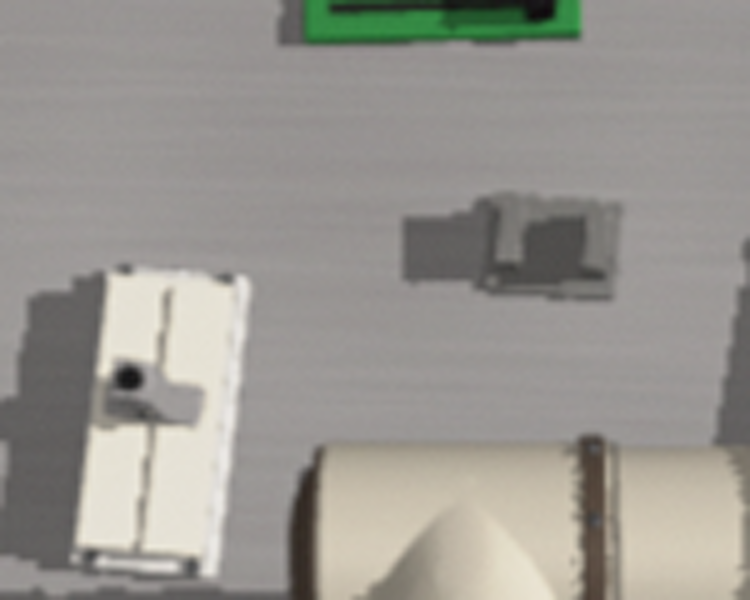

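Run:
```python
from h import *
print(proj("scene",[[.4865,.0495,.054]]).round(1), [(round(r["conf"],2),(np.array(r["location"])*S).round(1)) for r in spot_point("scene","marker_top")])
a=cv2.imread("pics/scene0.png");b=cv2.imread("pics/scene13f.png")
u=lambda im,x,y:cv2.resize(im[y:y+42,x:x+40],None,fx=9,fy=9,interpolation=cv2.INTER_CUBIC)
cv2.imwrite("pics/cmp.png",np.hstack([u(a,225,180),u(b,312,174)]))
finish=None
```

```text
[[281.8 183.9]] [(0.72, array([231.1, 247.2])), (0.61, array([284.4, 183.5])), (0.49, array([275. , 150.9]))]
```

View pics/cmp.png

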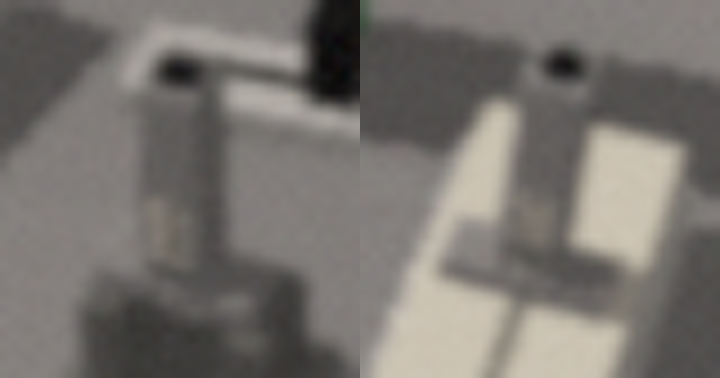

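```bash
python3 -c "
from station import *
print(finish_job())"
```

```text
the job is handed in; nothing more can be done
None
```

I judged the left (+y) strip to be the worn one, pushed the marker fully to the left end of its track, and handed the job in at about 28 s. The hand-in reports no verdict.

- **Gauge:** I pressed it across the groove of the left strip and held it at about 20 N for over a second. That is 15 N at the wrist plus the gauge's own 5 N, and the highest reading was about 21 N. I then released it, and the last pictures show it standing flat across the groove.
- **Depth:** The probe touched the bottom with the arm about 5 mm above the height where the base seated hard. That gives 5 mm of travel, so a 13 mm groove. A good strip would have given 11 mm of travel.
- **Marker:** I pushed it left until the force rose to 18 N with almost no further movement, then backed the robot away. It shows at the left end of its slot, and the network's position for it agrees with the expected end to within 3 pixels.

The gauge's tick scale and pointer were too small to read in the camera pictures, so the depth comes only from force and height. I did not measure the other strip. I did not touch the bottles, cup, wrench or green look-alikes.

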